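# Serve four walnuts from the slide-gate dispenser

## Robot

A 7-joint arm with a two-finger parallel gripper is mounted at the origin on a cart in front of the work surface, level with it; the furniture and walls round the work are solid. World frame = base frame: x ahead of the robot, y to its left, z up, the work surface at z = 0. Lengths are in m, angles in rad, forces in N, time in s.
With the tool pointing down it reaches from about 0.425 to 0.95 m from the base axis. Payload 4.7 kg.
Tool frame: the origin (TCP) lies between the finger pads; the fingertips stand 25 mm ahead of it and the grasp point (between the pads) lies 6 mm ahead of it; z points along the fingers, y is the line along which they close (so a half turn about z gives the same grasp; the last joint's range is limited). The gripper opens to 85 mm and grips with 20 to 120 N. Pads are 22 mm wide; open, the fingers measure 114 mm over their backs; the gripper's body (76 mm by 85 mm) begins 54 mm behind the grasp point. The pads swing forward as they close: fully open they stand 13 mm farther back than shut.
Start: joints at [-1.224, 0.469, -0.049, 1.532, 0.024, 1.141, -0.082], TCP at [0.248, 0.628, 0.229] pointing down, gripper open.
Joint ranges: [-2.59, 2.59], [-0.33, 1.99], [-1.39, 1.29], [0.1, 2.45], [-1.04, 4.18], [0.21, 1.99], [-2.66, 2.66]. Speed limits (rad/s): [2.57, 2.57, 3.14, 3.14, 3.14, 3.14, 3.14].

## Interface

Orientations are given as a 3x3 rotation matrix whose columns are the frame's x, y, z axes.
In Python, from rig import * gives the robot as it stands. Calls block until the motion is done:
- movep(position, orientation): joint-space move of the TCP to a pose.
- move_l(position, attitude=None, feed=0.15, until_force=None): straight line of the TCP; attitude=None keeps the orientation; feed is the mean speed in m/s. With until_force (N) it stops when the force on the tool has changed by that much, and returns True; else False.
- move_joints(angles): joint-space move.
- command_gripper(opening, newtons=None): finger opening in m; newtons is the grip in N (None keeps the last); returns when the fingers have stopped.
- sleep(seconds).
- inverse_kinematics(position, orientation): joint angles nearest the present ones, or None.
- sense(): the state.
- camera(name): name is "scene" or "top"; returns (picture, depth): 400x640x3 uint8, red, green, blue; 400x640 float32, m along the optical axis (not along the pixel's ray), 0 where there is no reading.
- camera_params(name): a dict with "K" (3x3 intrinsics, pixels), "dist" ([k1, k2, p1, p2, k3] as OpenCV has them; the pictures are not rectified), "position" and "rotation" of the camera in the world. Camera axes: x right, y down, z forward; pixel columns grow to the right and rows downward; lengths in m; the calibration is good to about 2 mm. A picture is of the moment at which its call begins. camera_params takes no time and is no camera call.
A pose or a line that the arm cannot do raises Unreachable and nothing moves.
- finish_job(): hands the job in; it is judged then, once.
The state is a dict: "time_s": time; "joint_pos": joint angles; "qd": joint speeds; "joint_efforts": joint torques, N m; "position": TCP position; "tcp_rot": TCP orientation; "wrist_force": force on the tool from outside, world axes, zero at the start; "ft_torque": the same for the moment, N m; "finger_gap": finger opening in m; "gripper_force": force on a finger pad.
Only numpy, scipy, OpenCV 4.12 (cv2) and the standard library are available. Lean on these libraries where they do the work, as an engineer would, in place of code of your own. Each camera call takes 0.05 s, during which the arm holds its last target. There are 200 camera calls.

## Task

Serve four walnuts: slide the bowl under the dispenser's spout, then draw the slide gate out only so far that the first two compartments empty into the bowl. Push the gate fully shut again, so that the two walnuts of the last compartment stay in the hopper, and leave the bowl standing upright on the counter with its four walnuts. Don't disturb the other things.

Things in the scene. Friction and masses are not known exactly. Their poses are not given: they have to be found in the camera images.
- dispenser: fixed nut dispenser: white back board, clear hopper of three compartments in a row with a closed cover, and a metal chute leading forward to a spout. Origin: on the counter straight below the spout's centre; x points away from the robot, y along the row of compartments, the way the gate is drawn out. In mm: back board x 110..122, y -85..85; the space below the chute is open to front and sides
- spout (a point): centre of the spout opening, 95 mm above the counter; nuts drop straight down from here. In the dispenser's frame, mm: opening x -34..34, y -42..42; outside of the chute x -37..110, y -45..45, z 95..192
- hopper (a point): top centre of the clear hopper's cover (dispenser frame, mm: 85, 0, 291). Hopper and funnel: x 57..122, y -75..75, z 157..291. Compartments are 44 mm long in y, centred at y -47, 0, +47 (x 85); each holds two walnuts, one above the other, resting on the gate
- gate (a joint): flat steel slide gate under the compartments: m drawn out along the dispenser's +y, 0 shut, stop at 0.16. Starts up to 0.02 ajar. Friction 1.5 N; stays where left. It uncovers the compartments from the -y end: first quite open at 0.046, second at 0.093; the third lets its nuts go from about 0.128. Each drops both its nuts once open
- gate_tab (a point): top centre of the gate's upright steel pull tab, an upright plate 50 (x) by 10 (y) by 45 (z) mm, z 160..205, carried left of the chute by a flat arm (4 mm thick, 14 mm wide, z 195..199) from the gate plate. With the gate shut it stands at dispenser x -10, y 160: 110 mm clear of the chute. Closed fingers can push its inner face to open, its outer face to shut, or pinch it
- bowl: white serving bowl, 140 mm across the rim, 65 mm tall, foot 84 mm across, wall about 5 mm, 0.25 kg, standing in front of the dispenser to the right. Origin: centre of its underside
- nut0: walnut, a rigid ball 38 mm across, 20 g; starts at the bottom in the right-hand compartment (lowest y, opens first). Origin: its centre
- nut1: walnut, a rigid ball 38 mm across, 20 g; starts above the other in the right-hand compartment (lowest y, opens first). Origin: its centre
- nut2: walnut, a rigid ball 38 mm across, 20 g; starts at the bottom in the middle compartment. Origin: its centre
- nut3: walnut, a rigid ball 38 mm across, 20 g; starts above the other in the middle compartment. Origin: its centre
- nut4: walnut, a rigid ball 38 mm across, 20 g; starts at the bottom in the left-hand compartment (opens last). Origin: its centre
- nut5: walnut, a rigid ball 38 mm across, 20 g; starts above the other in the left-hand compartment (opens last). Origin: its centre
- jar_tall: spice jar, 46 mm across, 106 mm tall, right of the work; bystander. Origin: centre of its underside
- jar_short: spice jar, 44 mm across, 96 mm tall, right of the work; bystander. Origin: centre of its underside
- sauce_bottle: small sauce bottle, 58 mm across, 207 mm tall, behind on the right; bystander. Origin: centre of its underside
- peeler: peeler lying at the right end of the counter, 170x25x18 mm; bystander. Origin: centre of its underside
- wipes_pack: flat pack of wipes, 115x210x23 mm, on the counter's left end; bystander. Origin: centre of its underside

How it is judged:
By the outcome, as a careful person would: the job done as asked, in the order asked, and still so for the second after the job is handed in, with the robot touching nothing.
It also fails if it takes over 64 s, if anything falls off the work surface, if the arm or the gripper's body presses on something with over 40 N, if the wrist force passes 120 N, or if a joint passes its speed limit or range.

## Working session

There is one attempt and no reset: what is moved stays moved. The work goes in short steps, each a Python script; the robot and the scene stay as the last script left them, time stands still between calls to the robot, and variables do not carry over. Pictures are saved under pics/ and viewed, at most 10 in all, crops included, and the job is handed in when it is done.

```bash
mkdir -p pics; ls; python3 - <<'E'
from rig import *
import cv2,numpy as np
for n in("scene","top"):
    im,d=camera(n); p=camera_params(n)
    cv2.imwrite(f"pics/{n}0.png",im[:,:,::-1]); np.savez(f"{n}0.npz",im=im,d=d)
    print(n,p)
s=sense();print(s["time_s"],s["tcp_rot"],s["wrist_force"])
E
```

```text
pics
scene {'K': array([[405.09558872,   0.        , 317.89422443],
       [  0.        , 405.09558872, 195.12654662],
       [  0.        ,   0.        ,   1.        ]]), 'dist': array([-0.08073031,  0.        ,  0.        ,  0.        ,  0.        ]), 'position': array([-0.4549399 , -0.57137695,  0.8736873 ]), 'rotation': array([[ 0.54580703, -0.40801261,  0.73186091],
       [-0.83759548, -0.28963929,  0.46318776],
       [ 0.02298922, -0.86581452, -0.49983668]])}
top {'K': array([[476.58944899,   0.        , 319.71756964],
       [  0.        , 476.58944899, 204.1113882 ],
       [  0.        ,   0.        ,   1.        ]]), 'dist': array([0.01524837, 0.        , 0.        , 0.        , 0.        ]), 'position': array([-0.44495147, -0.01126351,  1.4417581 ]), 'rotation': array([[ 0.04857937, -0.78697716,  0.61506665],
       [-0.99873131, -0.03009811,  0.04037158],
       [-0.01325917, -0.61624755, -0.78744089]])}
0.1 [[-9.30227193e-01  3.66983659e-01 -6.02488223e-04]
 [ 3.66984149e-01  9.30225671e-01 -1.68367480e-03]
 [-5.74311289e-05 -1.78730372e-03 -9.99998401e-01]] [-0.05491013 -0.25312173 -0.10440438]
```

View pics/scene0.png

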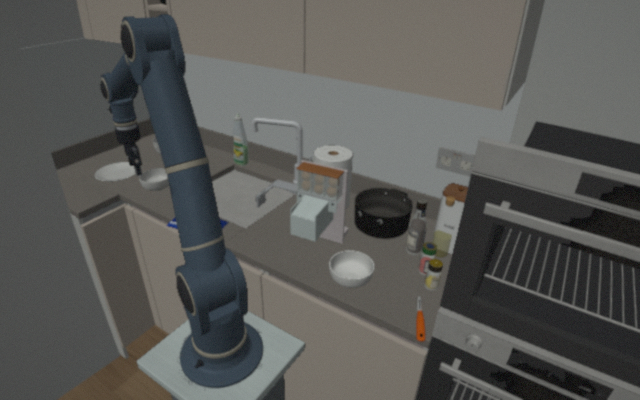

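View pics/top0.png

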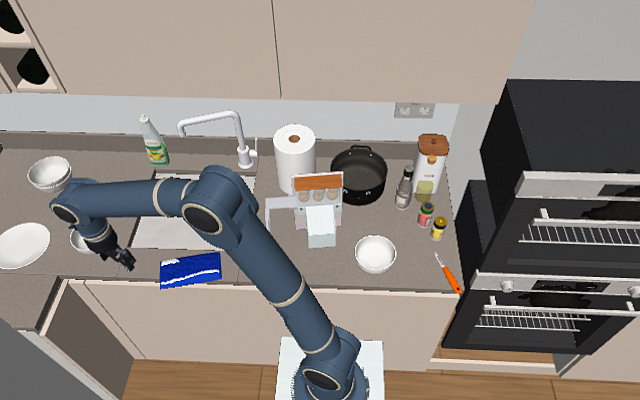

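The top view shows the bowl at about (375,253), the dispenser chute near (321,228), the hopper's orange cover at (318,182) and the gate arm and tab at about (275,215). In the scene view the bowl is at (352,268) and the tab near (262,198).

```bash
cat >h.py <<'E'
import cv2,numpy as np
from rig import *
def cloud(n,d):
    p=camera_params(n);h,w=d.shape
    u,v=np.meshgrid(np.arange(w),np.arange(h))
    q=cv2.undistortPoints(np.stack([u,v],-1).reshape(-1,1,2).astype(float),p["K"],p["dist"]).reshape(h,w,2)
    c=np.dstack([q,np.ones((h,w))])*d[...,None]
    return c@p["rotation"].T+p["position"]
def crop(im,r,f,k):
    y0,y1,x0,x1=r
    cv2.imwrite(f,cv2.resize(im[y0:y1,x0:x1,::-1],None,fx=k,fy=k,interpolation=cv2.INTER_CUBIC))
E
python3 - <<'E'
from h import *
np.set_printoptions(precision=4,suppress=True)
T=np.load("top0.npz");S=np.load("scene0.npz")
P=cloud("top",T["d"]);Q=cloud("scene",S["d"])
crop(T["im"],(160,280,255,405),"pics/c1.png",5)
crop(S["im"],(150,300,240,390),"pics/c2.png",4)
for nm,C,r in(("top",P,(235,275,350,402)),("scene",Q,(250,290,325,380))):
    c=C[r[0]:r[1],r[2]:r[3]].reshape(-1,3); k=c[(c[:,2]>.058)&(c[:,2]<.075)]
    A=np.c_[2*k[:,:2],np.ones(len(k))];s=np.linalg.lstsq(A,(k[:,:2]**2).sum(1),rcond=None)[0]
    print("bowl",nm,s[:2],np.sqrt(s[2]+s[0]**2+s[1]**2),len(k),k.min(0),k.max(0))
for (v,u) in[(180,296),(180,340),(190,296),(190,341),(205,310),(210,333),(244,312),(244,333),(235,321),(215,321),(202,270),(210,268),(218,268),(225,268),(232,268),(205,290)]:
    print("top",u,v,P[v,u])
E
```

```text
bowl top [ 0.4304 -0.1373] 0.06778583505984091 178 [ 0.3598 -0.2063  0.0582] [ 0.5006 -0.0704  0.0701]
bowl scene [ 0.4324 -0.1389] 0.06780851710047232 214 [ 0.3637 -0.2089  0.058 ] [ 0.5042 -0.0696  0.0684]
top 296 180 [0.5518 0.1287 0.2875]
top 340 180 [ 0.5538 -0.0122  0.2911]
top 296 190 [0.5099 0.1253 0.2879]
top 341 190 [ 0.58   -0.0166  0.21  ]
top 310 205 [0.5158 0.0839 0.2055]
top 333 210 [0.5241 0.0082 0.1713]
top 312 244 [0.4215 0.0741 0.1166]
top 333 244 [0.4307 0.0047 0.1067]
top 321 235 [0.4251 0.0438 0.1659]
top 321 215 [0.4896 0.0466 0.1875]
top 270 202 [0.532  0.2191 0.1944]
top 268 210 [0.4981 0.2219 0.1945]
top 268 218 [0.465  0.218  0.1953]
top 268 225 [0.4306 0.2131 0.2045]
top 268 232 [0.1081 0.1329 0.6354]
top 290 205 [0.5207 0.151  0.1959]
```

View pics/c1.png

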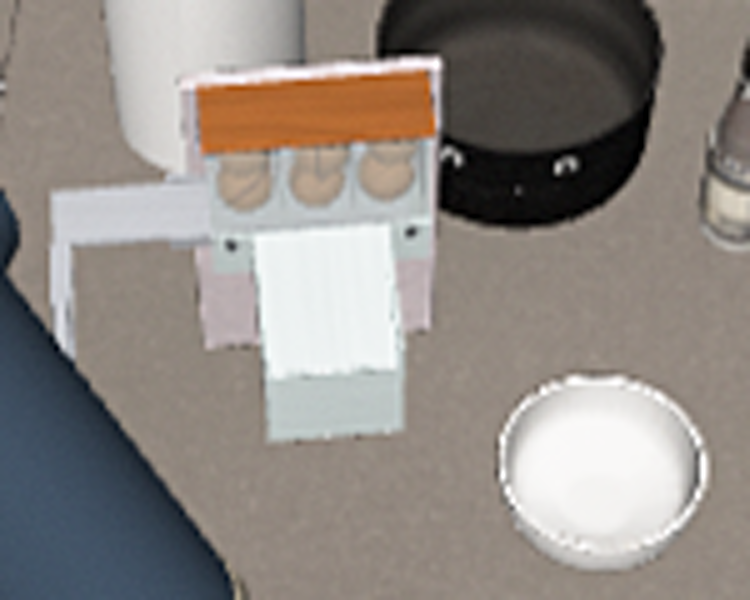

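View pics/c2.png

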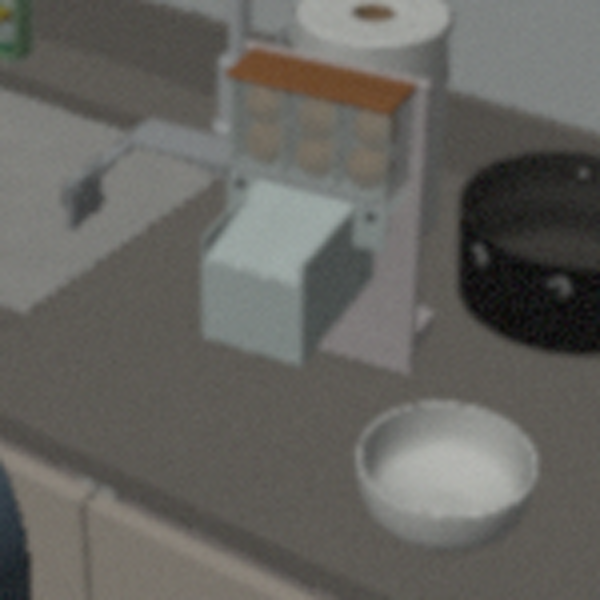

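The crops show the orange cover, the chute with its front face at c1 (335,405), the gate arm running left to about c1 (60,215), and the tab in c2 at about (82,195), which is scene (260,199). The bowl is clear of everything.

```bash
python3 - <<'E'
from h import *
np.set_printoptions(precision=4,suppress=True)
for n,r in(("top",(170,200,285,350)),("scene",(155,190,290,350))):
    D=np.load(n+"0.npz");C=cloud(n,D["d"]);p=camera_params(n)
    im=D["im"];hsv=cv2.cvtColor(im,cv2.COLOR_RGB2HSV)
    m=np.zeros(im.shape[:2],bool);m[r[0]:r[1],r[2]:r[3]]=1
    m&=(hsv[...,1]>140)&(hsv[...,0]<20)
    k=C[m];
    print(n,"zmed",np.median(k[:,2]));k=k[abs(k[:,2]-.291)<.006]
    b=cv2.minAreaRect(k[:,:2].astype(np.float32)*1000);print("cover",b)
    # front vertical face of the chute: low-z points, in front
    c=C[200:260,295:350].reshape(-1,3) if n=="top" else C[205:245,285:320].reshape(-1,3)
    c=c[(c[:,2]>.105)&(c[:,2]<.155)&(c[:,1]<.1)&(c[:,0]<.46)]
    print("front",len(c),c.min(0),c.max(0)); 
    c=c[c[:,0]<np.median(c[:,0])+.012]
    f=np.polyfit(c[:,1],c[:,0],1);print(f,np.degrees(np.arctan(f[0])),c[:,1].min(),c[:,1].max(),np.polyval(f,.045))
    if n=="scene":
        t=C[188:208,252:272].reshape(-1,3);t=t[(t[:,2]>.15)&(t[:,2]<.215)]
        print("tab",len(t),t.min(0),t.max(0),np.median(t,0)); hi=t[t[:,2]>.2];print(hi)
    else:
        a=C[195:232,262:300].reshape(-1,3);a=a[abs(a[:,2]-.196)<.005]
        print("arm",len(a),a.min(0),a.max(0))
        g=a[a[:,0]<.505];print("tabarm y",np.polyfit(g[:,0],g[:,1],1),g.min(0),g.max(0))
E
```

```text
top zmed 0.29142115963296944
cover ((545.1802368164062, 58.292091369628906), (58.7666015625, 146.92916870117188), 6.220514297485352)
front 236 [ 0.4139 -0.0017  0.105 ] [0.4589 0.093  0.1546]
[-0.1356  0.4297] -7.720121793806908 -0.001734813952552726 0.0874853741099919 0.4235524979565913
arm 319 [0.4151 0.1206 0.1912] [0.5612 0.2365 0.201 ]
tabarm y [-0.1304  0.279 ] [0.4151 0.1426 0.1918] [0.5049 0.2318 0.2009]
scene zmed 0.2892691623508074
cover ((542.1990356445312, 54.86315155029297), (46.48175048828125, 140.82162475585938), 8.11129379272461)
front 366 [ 0.4154 -0.0039  0.1052] [0.4587 0.0876 0.1548]
[-0.1397  0.4305] -7.953469469230439 -0.0039057664898671796 0.08764639792593887 0.42417553788463047
tab 137 [0.3997 0.2053 0.159 ] [0.4895 0.2292 0.2048] [0.428  0.212  0.1912]
[[0.4479 0.2192 0.2037]
 [0.4405 0.2218 0.2024]
 [0.4444 0.2208 0.2009]
 [0.4436 0.2157 0.203 ]
 [0.4472 0.2144 0.2017]
 [0.4315 0.2185 0.2038]
 [0.4341 0.2164 0.2033]
 [0.4366 0.2142 0.2028]
 [0.4421 0.2146 0.2001]
 [0.4234 0.2159 0.2046]
 [0.425  0.2129 0.2048]
 [0.4269 0.2103 0.2048]
 [0.4355 0.209  0.2012]
 [0.4195 0.2127 0.2036]
 [0.4254 0.2135 0.2006]
 [0.4274 0.2109 0.2005]
 [0.4113 0.2144 0.2031]
 [0.412  0.2106 0.204 ]
 [0.4066 0.2148 0.2014]
 [0.4045 0.2085 0.2045]
 [0.4104 0.2095 0.2013]
 [0.4071 0.2067 0.2001]]
```

```bash
cat >>h.py <<'E'
yaw=np.radians(7.7); ex=np.array([np.cos(yaw),np.sin(yaw),0]); ey=np.array([-ex[1],ex[0],0]); Z=np.array([0,0,1.])
D=np.array([.4605,.0465,0]); BOWL=np.array([.4314,-.138,0])
def D2W(x,y,z): return D+x*ex+y*ey+z*Z
def tilt(r,th,s):   # tool leaning back towards r by th, closing in the plane of r
    z=-(r*np.sin(th)+Z*np.cos(th)); y=s*(r*np.cos(th)-Z*np.sin(th))
    return np.stack([np.cross(y,z),y,z],1)
def rimdir(a): return -ey*np.cos(a)-ex*np.sin(a)
def rim(c,a,th,s,back=0,zg=.054,rg=.0665):  # TCP with the grasp point on the wall, 'back' m behind
    r=rimdir(a);R=tilt(r,th,s); return c+r*rg+zg*Z-R[:,2]*(.006+back),R
E
python3 - <<'E'
from h import *
np.set_printoptions(precision=3,suppress=True)
T=np.load("top0.npz");P=cloud("top",T["d"])
for u,v in((405,175),(428,205),(441,221),(436,258)): print("bystander",P[v,u])
s=sense();R0=s["tcp_rot"]
move_l([.22,.50,.42],feed=.4)
for a in(0,30,60):
  for th in(30,38):
    for sg in(1,-1):
      o=[]
      for c,b in((BOWL,.10),(BOWL,0),(D,0),(D,.10)):
        q=inverse_kinematics(*rim(c,np.radians(a),np.radians(th),sg,b)); o.append(q)
      print(a,th,sg,[None if q is None else np.round(q,2) for q in o[:3]],o[3] is not None)
print(sense()["time_s"],sense()["joint_pos"])
E
```

```text
bystander [ 0.678 -0.239  0.185]
bystander [ 0.612 -0.327  0.103]
bystander [ 0.546 -0.366  0.099]
bystander [ 0.452 -0.356  0.007]
0 30 1 [array([ 0.01,  0.7 ,  0.95,  1.82, -0.77,  1.5 , -0.16]), array([-0.13,  0.89,  1.08,  1.96, -0.98,  1.48,  0.03]), array([-0.3 ,  0.63,  0.75,  2.1 , -0.97,  1.15, -0.34])] True
0 30 -1 [array([ 1.09,  0.59, -0.62,  1.76, -0.09,  1.21,  2.25]), array([ 0.66,  0.58, -0.1 ,  1.91, -0.39,  1.04,  2.55]), array([ 0.87,  0.66, -0.8 ,  2.03, -0.06,  0.77,  1.9 ])] True
0 38 1 [array([ 0.08,  0.82,  0.97,  1.75, -0.84,  1.68, -0.07]), array([-0.08,  1.01,  1.13,  1.9 , -1.03,  1.69,  0.11]), array([-0.24,  0.71,  0.77,  2.07, -1.03,  1.32, -0.24])] True
0 38 -1 [array([ 0.63,  0.6 ,  0.1 ,  1.72, -0.47,  1.39,  2.66]), array([ 1.07,  0.74, -0.62,  1.83, -0.13,  1.09,  2.29]), array([ 0.92,  0.73, -0.8 ,  2.  , -0.16,  0.84,  2.03])] True
30 30 1 [array([-0.02,  0.6 ,  1.11,  2.08, -0.93,  1.38, -0.36]), array([ 0.15,  0.58,  0.72,  2.17, -1.  ,  1.08, -0.39]), array([ 0.34,  0.39, -0.05,  2.32, -0.97,  0.62, -0.8 ])] True
30 30 -1 [array([ 0.16,  0.46,
[... 443 characters left out ...]
 2.1 , -0.55,  0.82,  2.34]), array([ 1.04,  0.58, -0.79,  2.29, -0.62,  0.46,  2.09])] True
60 30 1 [array([-0.1 ,  0.28,  1.12,  2.37, -0.98,  1.  , -0.76]), array([ 0.91,  0.37, -0.24,  2.38, -1.02,  0.51, -0.86]), None] False
60 30 -1 [array([ 0.31,  0.17,  0.59,  2.36, -0.88,  0.86,  2.22]), array([ 1.07,  0.39, -0.42,  2.37, -0.91,  0.46,  2.18]), None] False
60 38 1 [array([ 0.52,  0.25,  0.52,  2.37, -1.02,  0.97, -0.66]), array([ 1.32,  0.48, -0.6 ,  2.38, -1.01,  0.47, -0.76]), None] False
60 38 -1 [array([ 1.17,  0.25, -0.23,  2.34, -0.89,  0.82,  2.32]), array([ 1.32,  0.48, -0.6 ,  2.38, -1.01,  0.47,  2.38]), None] False
0.8333 [-1.194  0.148 -0.047  1.546  0.007  1.447 -0.046]
```

```bash
python3 - <<'E'
from h import *
np.set_printoptions(precision=3,suppress=True)
a,th,s=np.radians(8),np.radians(33),1
p,R=rim(BOWL,a,th,s,.1); print(p)
movep([.38,-.18,.42],R); print(sense()["time_s"],sense()["joint_pos"])
movep(p,R); command_gripper(.045,25)
p,R=rim(BOWL,a,th,s,0)
print(move_l(p,feed=.12,until_force=8),sense()["position"]-p)
print(sense()["wrist_force"],sense()["time_s"])
im,d=camera("scene");crop(im,(180,330,280,440),"pics/g1.png",4)
E
```

```text
[ 0.431 -0.262  0.143]
3.35 [-0.03   0.109  0.769  1.734 -0.492  1.734 -0.801]
False [ 0.    -0.001  0.   ]
[0.048 0.066 0.52 ] 5.9333
```

View pics/g1.png

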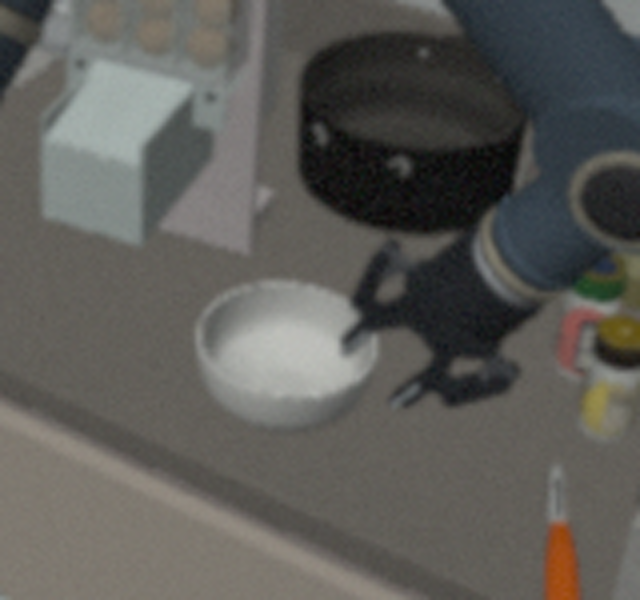

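The crop shows one finger inside and one outside the bowl's right wall, with the rim between them at about (372,345), and the jars clear. Next I grip and slide.

```bash
python3 - <<'E'
from h import *
np.set_printoptions(precision=3,suppress=True)
a,th,s=np.radians(8),np.radians(33),1
command_gripper(0,25); st=sense(); print(st["finger_gap"],st["wrist_force"],st["gripper_force"])
p0=st["position"]; 
t=p0+(D-BOWL); t[2]=p0[2]+.001
print(move_l(p0+.75*(t-p0),feed=.12,until_force=25))
st=sense();print(st["position"]-t,st["wrist_force"],st["time_s"])
print(move_l(t,feed=.06,until_force=20)); st=sense();print(st["position"]-t,st["wrist_force"],st["time_s"])
im,d=camera("scene");crop(im,(150,300,230,390),"pics/g2.png",4)
im,d=camera("top");np.savez("t2.npz",im=im,d=d)
E
```

```text
0.0003787080194833029 [ 0.458 -1.559  4.891] 5.563332086603623
False
[-0.006 -0.048  0.001] [ 0.262 -5.092  9.663] 7.8
False
[ 0.001 -0.002  0.001] [-0.255 -4.695  9.079] 8.725
```

View pics/g2.png

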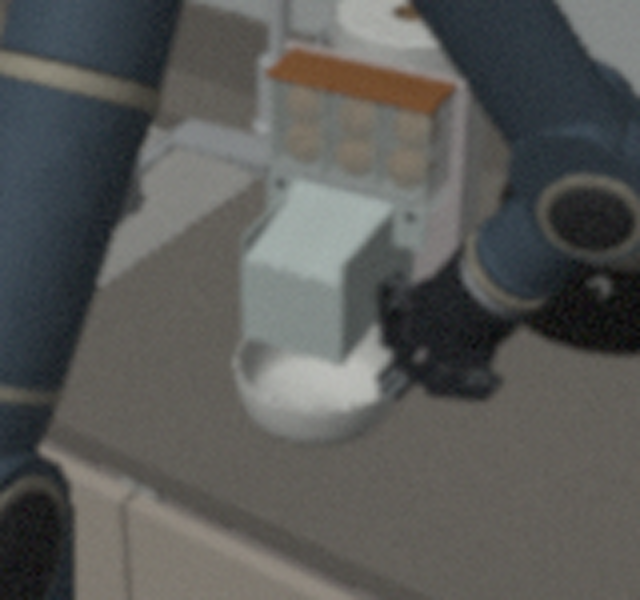

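The crop shows the bowl under the spout, its left rim at about (238,360) and its front at (310,435). The fingers are at the right rim, around (390,380), and closed completely, so they pushed the bowl rather than gripped it. I'll fit the bowl's rim.

```bash
cat >>h.py <<'E'
def fitbowl(n,d,rr=.068):
    from scipy.optimize import least_squares
    C=cloud(n,d).reshape(-1,3); q=(C-D); x=q@ex;y=q@ey
    k=(C[:,2]>.058)&(C[:,2]<.068)&(np.hypot(x,y)<.13)&(x<.05)
    P=C[k][:,:2]
    s=least_squares(lambda c:np.hypot(*(P-c).T)-rr,D[:2]+[0,-.02],loss="soft_l1",f_scale=.002).x
    e=np.array([*s,0])-D; return e@ex,e@ey,len(P),np.median(abs(np.hypot(*(P-s).T)-rr))
E
python3 - <<'E'
from h import *
im,d=camera("scene");print(fitbowl("scene",d));print(fitbowl("top",np.load("t2.npz")["d"]))
st=sense();q=st["position"]+.006*st["tcp_rot"][:,2]-D;print(q@ex,q@ey,q[2],st["position"])
E
```

```text
(np.float64(0.0001930806687073171), np.float64(-0.007114708776893755), 76, np.float64(0.0015826633746603355))
(np.float64(-0.00043946693867445447), np.float64(-0.005239340818043429), 36, np.float64(0.0011041395156914796))
-0.008067953858353077 -0.06854933646624276 0.05636298502878649 [ 0.46164831 -0.02576928  0.06140183]
```

```bash
python3 - <<'E'
from h import *
np.set_printoptions(precision=3,suppress=True)
st=sense();R=st["tcp_rot"];p=st["position"]
command_gripper(.024); print(sense()["finger_gap"],sense()["wrist_force"])
print(move_l(p-.09*R[:,2],feed=.1,until_force=15)); print(sense()["wrist_force"],sense()["time_s"])
im,d=camera("scene");print(fitbowl("scene",d));crop(im,(150,300,230,390),"pics/g3.png",4)
im,d=camera("top");print(fitbowl("top",d))
E
```

```text
0.02368884745889186 [ 1.028 -0.399 -0.368]
False
[-0.381  0.055  0.024] 10.3
(np.float64(-0.0001362563245837558), np.float64(-0.006569513004381529), 85, np.float64(0.0013328448731451253))
(np.float64(-0.0007692827606071935), np.float64(-0.004697764484480633), 41, np.float64(0.0008119286415513988))
```

View pics/g3.png

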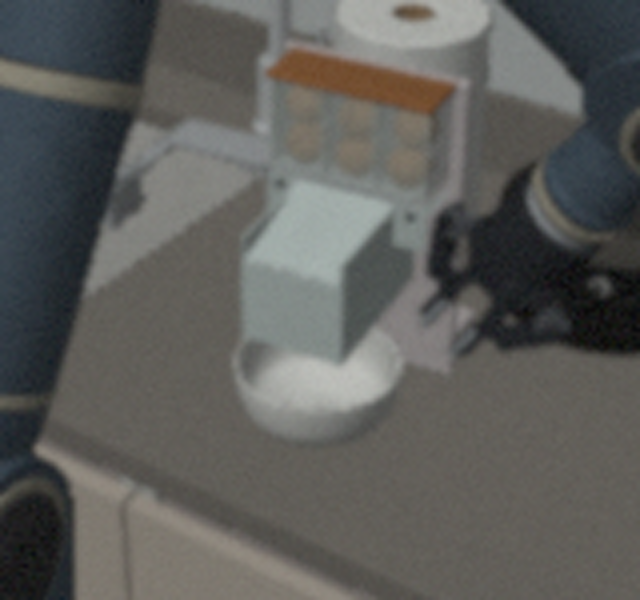

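The crop shows the bowl upright under the spout, with its rim running from (235,360) to (405,365), and the gripper free. It is centred within about 6 mm. Next is the tab.

```bash
python3 - <<'E'
from h import *
np.set_printoptions(precision=3,suppress=True)
z=-Z
Rs=[np.stack([np.cross(y,z),y,z],1) for y in(ey,-ey)]
move_l([.39,-.17,.40],feed=.25)
g=lambda z,y=.169:D2W(-.020,y,z)
command_gripper(.06,30)
q=[inverse_kinematics(g(.34),R) for R in Rs];print(q)
c=sense()["joint_pos"];i=min((i for i in(0,1) if q[i] is not None),key=lambda i:abs(q[i]-c).max());R=Rs[i];print(i)
movep(D2W(-.06,-.03,.42),R)
movep(g(.30),R);print(sense()["time_s"],sense()["joint_pos"])
im,d=camera("top");C=cloud("top",d)-D;x=C@ex;y=C@ey
k=(abs(x+.01)<.04)&(abs(y-.17)<.04)&(abs(C[...,2]-.2045)<.004);print("tab top",k.sum(),x[k].min() if k.any() else 0,np.median(y[k]))
print(move_l(g(.184),feed=.12,until_force=6)); print(sense()["position"],sense()["wrist_force"])
command_gripper(0,30);st=sense();print(st["finger_gap"],st["gripper_force"],st["wrist_force"],st["time_s"])
e=st["position"]-D;print(e@ex,e@ey)
im,d=camera("scene");crop(im,(130,280,210,370),"pics/g4.png",4)
E
```

```text
[array([ 0.377,  0.131, -1.011,  1.801,  0.116,  1.273,  1.041]), array([-0.737,  0.032,  0.185,  1.851, -0.006,  1.259, -1.986])]
1
13.9333 [-0.854  0.055  0.317  1.919 -0.018  1.169 -1.97 ]
tab top 46 -0.03337352705224101 0.1737941609958576
False
[0.419 0.212 0.185] [-0.339  0.535  0.538]
0.012904162622735306 29.340269565582275 [-0.824  0.258  3.761] 15.5833
-0.019733507207929525 0.16946319146715214
```

View pics/g4.png

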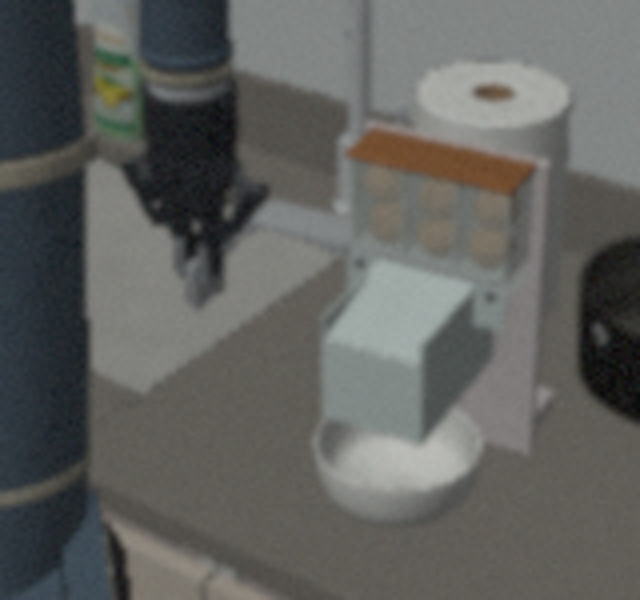

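The fingers hold the tab at about (198,275), and the bowl is in place under the chute. Next I draw the gate to 0.108.

```bash
python3 - <<'E'
from h import *
np.set_printoptions(precision=3,suppress=True)
p=sense()["position"]
def go(g,feed,f=None):
    q=D2W(-.0197,.160+g,p[2]); r=move_l(q,feed=feed,until_force=f); st=sense();e=st["position"]-D
    print(g,r,e@ey-.160,st["wrist_force"],st["finger_gap"],st["time_s"])
go(.060,.05,25); sleep(.8)
go(.108,.05,25); sleep(1.2)
im,d=camera("scene");crop(im,(130,280,210,370),"pics/g5.png",4)
E
```

```text
0.06 False 0.059506433451632895 [-1.139 -2.599  4.793] 0.012817634336756405 16.8
0.108 False 0.1082710763527501 [-2.318 -1.393  4.297] 0.012720632521330554 18.7083
```

View pics/g5.png

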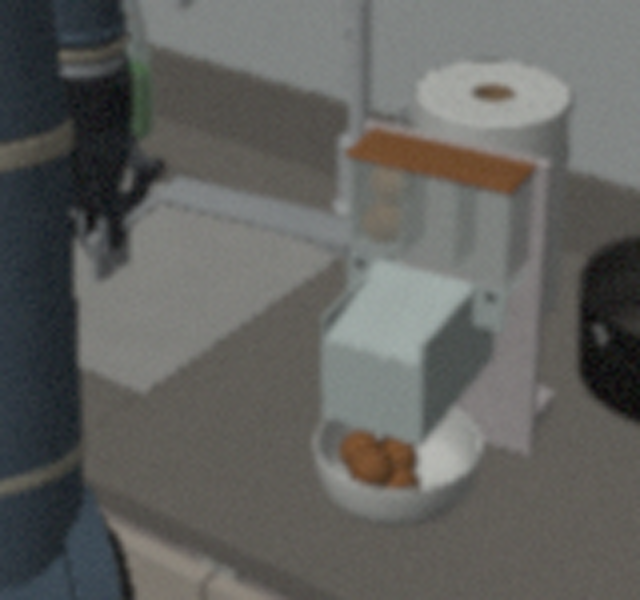

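The right and middle compartments are empty and two walnuts remain in the left one at about (382,200). The walnuts are in the bowl near (378,460). Next I shut the gate against its stop.

```bash
python3 - <<'E'
from h import *
np.set_printoptions(precision=3,suppress=True)
p=sense()["position"]
def go(g,feed,f=None):
    q=D2W(-.0197,.160+g,p[2]); r=move_l(q,feed=feed,until_force=f); st=sense();e=st["position"]-D
    print(g,r,e@ey-.160,st["wrist_force"],st["finger_gap"],st["time_s"])
go(.015,.06,20)
go(-.015,.02,12)
sleep(.3);print(sense()["wrist_force"])
E
```

```text
0.015 False 0.013889474921279371 [-4.699  0.87   5.62 ] 0.013057706364048344 21.6583
-0.015 True 0.0006682123775921811 [0.555 0.996 1.618] 0.013020724476105423 22.5583
[ 4.292 -0.753 -0.606]
```

```bash
python3 - <<'E'
from h import *
np.set_printoptions(precision=3,suppress=True)
p=sense()["position"]
for g in(-.002,-.004,-.006):
    r=move_l(D2W(-.0197,.160+g,p[2]),feed=.02,until_force=18);st=sense();e=st["position"]-D
    print(g,r,e@ey-.160,st["wrist_force"],st["time_s"])
    sleep(.2);print(sense()["wrist_force"])
E
```

```text
-0.002 False 0.0005828950134588451 [ 2.874  5.265 -1.617] 23.225
[ 1.363  6.004 -2.067]
-0.004 False 0.000545366786414786 [ 2.575 10.568 -4.146] 23.675
[ 1.508 10.278 -3.977]
-0.006 False 0.00048721965078846186 [ 0.409 15.238 -5.664] 24.125
[ 1.578 13.859 -5.716]
```

The gate is against its stop: the force rises and the position no longer changes. Next I release, retreat and check.

```bash
python3 - <<'E'
from h import *
np.set_printoptions(precision=3,suppress=True)
p=sense()["position"]
move_l(D2W(-.0197,.1585,p[2]),feed=.02); print(sense()["wrist_force"])
command_gripper(.06); 
move_l(D2W(-.02,.160,.30),feed=.15)
im,d=camera("top");C=cloud("top",d)-D;x=C@ex;y=C@ey
k=(abs(x+.01)<.04)&(abs(y-.165)<.04)&(abs(C[...,2]-.2045)<.004);print("tab top",k.sum(),np.median(y[k]))
move_l([.25,.42,.40],feed=.3)
im,d=camera("top");C=cloud("top",d)-D;x=C@ex;y=C@ey
k=(abs(x+.01)<.04)&(abs(y-.165)<.04)&(abs(C[...,2]-.2045)<.004);print("tab top",k.sum(),np.median(y[k]))
big=cv2.resize(im[160:280,255:405],None,fx=2.6,fy=2.6)
im,d=camera("scene");b2=cv2.resize(im[150:270,230:380],None,fx=2.6,fy=2.6)
print(fitbowl("scene",d),sense()["time_s"])
cv2.imwrite("pics/fin.png",np.hstack([big,b2])[:,:,::-1])
E
```

```text
[ 2.423  6.461 -2.166]
tab top 43 0.15990502965641726
tab top 41 0.160045605839363
(np.float64(0.012248480855302578), np.float64(-0.016044971261902522), 160, np.float64(0.011038597668064476)) 27.4
```

View pics/fin.png

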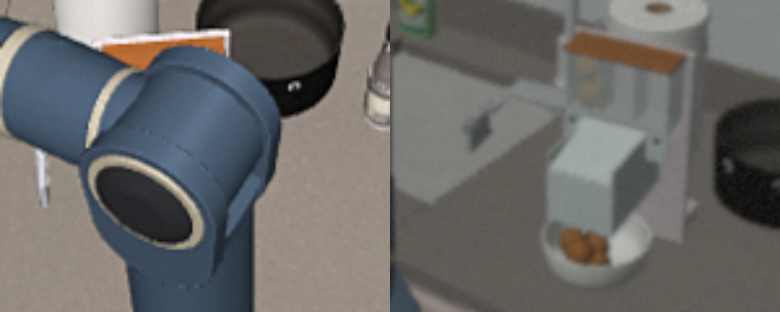

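The gate tab stands at y = 0.160, which is shut. The bowl is upright with its walnuts at about (585,245), two walnuts remain in the left compartment at about (588,80), and the arm touches nothing.

```bash
python3 -c "
from rig import *
print(finish_job())"
```

```text
the job is handed in; nothing more can be done
None
```

I've handed the job in: the four walnuts from the first two compartments were dispensed into the bowl, which stands upright under the spout, the gate is shut against its stop, and the last two walnuts are still in the hopper.

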